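# Slide a test panel onto the drawdown board and clamp it

### The arm

A 6-joint arm with a two-finger parallel gripper is mounted at the origin on the work surface. World frame = base frame: x ahead of the robot, y to its left, z up, the work surface at z = 0. Lengths are in mm, angles in rad, forces in N, time in s.
With the tool pointing down it reaches from about 275 to 750 mm from the base axis. Payload 10.2 kg.
Tool frame: the origin (TCP) lies midway between the tips of the shut fingers; the grasp point (between the pads) lies 19 mm behind it; z points along the fingers, y is the line along which they close (so a half turn about z gives the same grasp; the last joint's range is limited). The gripper opens to 85 mm and grips with 20 to 120 N. Pads are 22 mm wide; open, the fingers measure 114 mm over their backs; the gripper's body (76 mm by 85 mm) begins 54 mm behind the grasp point. The pads swing forward as they close: fully open they stand 13 mm farther back than shut.
Start: joints at [-1.562, 0.313, 1.498, -0, 1.331, -0.223], TCP at [120.594, -510.968, 231.294] pointing down, gripper open.
Joint ranges: [-2.94, 2.94], [-0.97, 2.17], [0.19, 2.56], [-1.23, 4.37], [0.02, 3.11], [-2.88, 2.88]. Speed limits (rad/s): [2.39, 2.39, 3.01, 3.14, 3.14, 3.14].

### API

Orientations are given as a unit quaternion [w, x, y, z].
In Python, from rig import ctrl gives the robot as it stands.
- The arm moves only by the tool send_rows, never from a script. Its argument "targets" is a list of rows, each an object with "offset": the shift along the world's x, y, z in cm, a list of three; "spin": the turn about the world's z in rad. A call has 1 to 8 rows; each row is the pose to reach, as a shift and turn from the pose commanded when the call began; what a row does not reach only later rows make up. A row lasts 1/12 s, in which the tool goes at most 41.7 mm and 7.16 degrees, less where a joint would pass 70% of its speed; a pose out of reach is approached as far as the arm can. A call with a gripper value outside its range is refused whole. "grip" is the opening, from 0 (shut) to 1 (fully open), set as the call begins (left out, the last holds). The fingers move at their own pace and stop on an object; "squeeze" is the grip in N (left out, the last holds). Time passes only in rows, so rows that repeat a pose let the fingers close. It gives the time, the measured TCP pose, the force, the opening and the grip force at its end, in the units of the state.
- ctrl.sense(): the state, without advancing time (a new reading comes with each control period).
- ctrl.capture(name): name is "scene" or "side" or "wrist"; returns (picture, depth): 420x560x3 uint8, red, green, blue; 420x560 float32, mm along the optical axis (not along the pixel's ray), 0 where there is no reading.
- ctrl.calibration(name): a dict with "fx", "fy", "cx", "cy" (pixels), "view" (4x4, takes a point from world to camera coordinates); the wrist camera has in their place "mount" (4x4, takes a point from camera to tool coordinates, whose origin is the TCP and whose axes are the flange's). Camera axes: x right, y down, z forward; pixel columns grow to the right and rows downward; lengths in mm; the calibration is good to about 2 mm. A picture is of the moment at which its call begins: read the wrist's pose just before it. calibration takes no time and is no camera call.
- ctrl.finish_job(): hands the job in; it is judged then, once.
Trained networks look in the newest picture that a camera, given by its name, has taken for a name from the list of things; names that differ only in an ending like _2 or _b are one class to them, and where a whole thing is asked for, a point or a joint stands for the part that bears it (a point fixed in the world has none). Each returns a list of dicts, best first, with "conf" (0 to 1); they miss things now and then, are a little off and sometimes report something else, mostly with a low value. They report only what shows in the picture. A call takes as long as a camera call. They do not tell look-alikes from the thing itself.
- ctrl.search_frame(camera, query): "box" ([left, top, right, bottom] in pixels, round what is visible of it).
- ctrl.place_of(camera, query): "uv" ([column, row] in pixels: a listed point, or the origin of a listed thing).
The state is a dict: "time_s": time; "joints": joint angles; "dq": joint speeds; "tau": joint torques, N m; "eef_pos": TCP position; "ee_rot": TCP orientation; "force": force on the tool from outside, world axes, zero at the start; "wrist_torque": the same for the moment, N m; "grip_width": opening from 0.0 (shut) to 1.0 (fully open); "grip_force": force on a finger pad.
Only numpy, scipy, OpenCV 4.12 (cv2) and the standard library are available. Lean on these libraries where they do the work, as an engineer would, in place of code of your own. Each camera call takes 0.05 s, during which the arm holds its last target. There are 200 camera calls.

### The job

Slide the top panel sideways off the stack under the small shelf, without lifting it, onto the plate of the drawdown board beside it and leave it square in the middle of the outline there; the panels below must stay as they lie. Then swing the raised clamp bar down until it rests on the panel. Leave the vials, the tin, the palette and the cup alone.

Things in the scene. Friction and masses are not known exactly. Their poses are not given: they have to be found in the camera images.
- panel_top: the top one of a stack of four loose, alike test panels of birch plywood with a white face, 90 x 90 x 12 mm thick, about 75 g. Origin: centre of its underside, z up; its x and y axes run parallel to its edges. At the start its underside is 40 mm above the table.
- panel_2: the second panel from the top, same kind and origin; the panels of the stack lie up to 4 mm and 3 degrees out of line with one another
- panel_3: the third panel from the top, same kind and origin
- panel_4: the lowest panel of the stack, same kind and origin, lying on the 4 mm foot plate of the stand
- stand: fixed C-shaped dark steel stand with a wooden shelf over the stack; origin on the table below the stack's centre, x away from the robot to the stand's back, y to its left. Foot plate 4 mm thick. Two 12 mm square posts at the back at x = +68, y = -46 and +46 mm. Below the shelf its front and both sides are open: the panels are reached from the robot's side, the tool leaning forward under the shelf.
- shelf_front (a point): middle of the shelf's front edge, on the shelf's top, 199 mm above the table, 5 mm nearer the robot than the stack's centre. From here the shelf runs 80 mm back and 52 mm to each side; its lowest parts (side brackets) are 179 mm above the table. Two vials stand on it.
- board: fixed drawdown board beside the stack, on its left in some starts, on its right in others, edge 8 to 19 mm from the panels: grey base, flat aluminium plate 146 (x) x 116 mm (y), top 38 mm above the table, 2 mm below the underside of the top panel, open at the sides. Origin on the table below the plate's centre, x away from the robot. Fence 9 mm high at the back, face at x = +53 mm; hinge lugs behind it 24 mm high.
- board_mid (a point): centre of the plate, on its top face, the middle of the engraved 96 mm square outline where the panel belongs; axes as the board's
- clamp (a joint): clamp bar of the drawdown board, a steel flap 98 mm wide (y) hinged along the back of the board; angle in rad: 0 = level, lying forward over the back part of the panel's place; about 1.35 to 1.75 at the start = standing up; it grows as the bar is raised. It rests on a panel's top at about 0.01 to 0.03. The hinge has friction: the bar stays where it is left, and some 2 to 3 N at its free edge swings it.
- clamp_hinge (a point): middle of the clamp bar's hinge line (parallel to the board's y), 55 mm above the table, 63 mm behind the plate's centre
- clamp_edge (a point): middle of the bar's free edge, 50 mm from the hinge line (the bar is 5 mm thick, with a rubber strip below and a 44 mm wide lip, 12 mm further out, bent away from the panel)
- tin: closed dark watercolour tin, 142 x 106 x 22 mm, 0.55 kg, on the other side of the stack from the board, origin at the centre of its underside; a bystander
- vial_a: loose glass vial with a white screw cap, upright, 29 mm diameter, 90 mm high, origin at the centre of its foot; on the stand's shelf, right half
- vial_b: loose glass vial with a white screw cap, upright, 29 mm diameter, 90 mm high, origin at the centre of its foot; on the stand's shelf, left half
- vial_c: loose glass vial with a white screw cap, upright, 29 mm diameter, 90 mm high, origin at the centre of its foot; on the table behind the stand
- vial_d: loose glass vial with a white screw cap, upright, 29 mm diameter, 90 mm high, origin at the centre of its foot; on the table, to the left front of the stand
- vial_e: loose glass vial with a white screw cap, upright, 29 mm diameter, 90 mm high, origin at the centre of its foot; on the table, to the right front of the stand
- palette: loose round white palette, 170 mm diameter, 11 mm high, on the left of the table; a bystander, origin below its centre
- cup: loose white cup, 68 mm diameter, 75 mm high, on the right of the table; a bystander, origin below its centre. Apart from the things listed, the table is clear between 0.45 m to the left and right of the robot and up to 0.77 m ahead of it; equipment up to 250 mm high stands beyond that, and nothing at all stands nearer than 0.28 m ahead within 0.6 m to either side
Things that resemble listed ones, but are neither listed nor needed, are in the scene too. Of the things that look like the board, the largest one is meant.

How it is judged (in metres and radians):
On the way, in this order (a step that is already met when the one before it is completed fails the run):
1. the top panel lies square in the middle of the board's plate, the clamp bar still raised (x of panel_top in the frame of board_mid between -0.012 and 0.012 m and y of panel_top in the frame of board_mid between -0.012 and 0.012 m and z of panel_top in the frame of board_mid between -0.003 and 0.003 m and angle between the x axis of panel_top and the x axis of board, either way round below 0.14 rad and angle between panel_top's own z axis and vertical below 0.05 rad and value of joint clamp above 0.6 rad), for 0.2 s.
2. the clamp bar is down on the panel (value of joint clamp below 0.09 rad and x of panel_top in the frame of board_mid between -0.012 and 0.012 m and y of panel_top in the frame of board_mid between -0.012 and 0.012 m and z of panel_top in the frame of board_mid between -0.003 and 0.003 m and angle between the x axis of panel_top and the x axis of board, either way round below 0.14 rad and angle between panel_top's own z axis and vertical below 0.05 rad), for 0.2 s.
At the end, for the whole second after the job is handed in: Top panel flat on the board's plate, centre within 12 mm of the plate's along each board axis, square within 8 degrees; clamp bar down on it (under 0.09 rad); other panels within 8 mm of their start; bystanders within 20 mm of theirs, vials upright; all at rest (all of step 2 and distance of each of panel_2, panel_3, panel_4 from where it was at the start of the episode below 0.008 m and linear speed of panel_top below 0.01 m/s and velocity of joint clamp below 0.05 rad/s and distance of each of vial_a, vial_b, vial_c, vial_d, vial_e, tin, palette, cup from where it was at the start of the episode below 0.02 m and angle between each of vial_a, vial_b, vial_c, vial_d, vial_e's own z axis and vertical below 0.4 rad); the robot touches nothing.
It fails at once if the top panel is lifted off instead of slid, or tips up (z of panel_top in the frame of stand above 0.058 m or angle between panel_top's own z axis and vertical above 0.3 rad).
It fails at once if one of the other panels is shifted by more than 8 mm (distance of any of panel_2, panel_3, panel_4 from where it was at the start of the episode above 0.008 m).
It fails at once if a vial is knocked over or shoved by more than 20 mm (distance of any of vial_a, vial_b, vial_c, vial_d, vial_e from where it was at the start of the episode above 0.02 m or angle between any of vial_a, vial_b, vial_c, vial_d, vial_e's own z axis and vertical above 0.4 rad).
It fails at once if the tin, the palette or the cup is shoved by more than 20 mm (distance of any of tin, palette, cup from where it was at the start of the episode above 0.02 m).
It also fails if it takes over 72 s, if anything falls off the work surface, if the arm or the gripper's body presses on something with over 40 N, if the wrist force passes 120 N, or if a joint passes its speed limit or range.

## Working session

There is one attempt and no reset: what is moved stays moved. The work goes in short steps, Python scripts to look and compute and a tool call to move; the robot and the scene stay as the last step left them, time stands still between calls to the robot, and variables do not carry over. Pictures are saved under pics/ and viewed, at most 10 in all, crops included, and the job is handed in when it is done.

Besides the shell and the picture viewer there is one more tool, called after "Emit:" by a JSON object that holds its "name" and its "arguments", one argument or row to a line. send_rows: Moves the arm, as the interface text tells. Its arguments: {"type":"object","properties":{"targets":{"type":"array"},"grip":{"type":"number"},"squeeze":{"type":"number"}},"required":["targets"]}

```bash
ls; mkdir -p pics
cat > h.py <<'E'
import numpy as np, cv2
from rig import ctrl
def cam(n):
    c=ctrl.calibration(n); return c
def w(c,u,v,d):
    p=np.array([(u-c['cx'])/c['fx']*d,(v-c['cy'])/c['fy']*d,d,1])
    return (np.linalg.inv(np.array(c['view']))@p)[:3]
def wz(c,u,v,z):
    a=w(c,u,v,1.);b=w(c,u,v,2.);t=(z-a[2])/(b[2]-a[2]);return a+t*(b-a)
E
python3 - <<'E'
from h import *
for n in ['scene','side']:
    im,d=ctrl.capture(n);cv2.imwrite(f'pics/{n}0.png',im[:,:,::-1]);np.save(n+'.npy',d)
    c=cam(n)
    print(n,'campos',np.linalg.inv(c['view'])[:3,3].round())
    for q in ['panel_top','board','board_mid','clamp_hinge','clamp_edge','shelf_front','stand','tin','vial_a','palette','cup']:
        r=ctrl.place_of(n,q)
        for k in r[:5]:
            u,v=k['uv'];dd=d[min(419,max(0,int(v))),min(559,max(0,int(u)))]
            print(q,round(k['conf'],2),np.round(k['uv']),w(c,u,v,dd).round() if dd else None)
E
```

```text
pics
scene campos [1149.  947. 1123.]
panel_top 0.7 [267. 249.] [636.  23.  51.]
panel_top 0.26 [413. 335.] [449. 446.   3.]
board 0.88 [253. 234.] [631. -69.  35.]
board 0.62 [316. 234.] [460.  21.  24.]
board_mid 0.96 [214. 190.] [ 640. -318.   40.]
board_mid 0.92 [317. 227.] [449.  11.  39.]
board_mid 0.61 [250. 227.] [703.  56. 199.]
clamp_hinge 0.66 [236. 227.] [691. -58. 102.]
clamp_hinge 0.61 [200. 193.] [ 684. -336.   34.]
clamp_hinge 0.48 [306. 226.] [479. -10.  43.]
clamp_hinge 0.28 [282. 287.] [660. 147.  22.]
clamp_hinge 0.16 [267. 198.] [ 500. -208.   21.]
clamp_edge 0.74 [316. 226.] [448.   3.  37.]
clamp_edge 0.56 [269. 258.] [647.  54.  48.]
clamp_edge 0.52 [252. 219.] [688.  40. 209.]
clamp_edge 0.46 [229. 218.] [697. -89. 115.]
clamp_edge 0.45 [212. 191.] [ 651. -315.   44.]
shelf_front 0.65 [265. 207.] [630.   9. 199.]
shelf_front 0.65 [267. 258.] [652.  54.  50.]
shelf_front 0.55 [254. 163.] [ 424. -433.   -3.]
shelf_front 0.51 [271. 201.] [ 483. -213.   -3.]
stand 0.65 [348. 300.] [533. 281.  27.]
stand 0.56 [267. 258.] [652.  54.  50.]
tin 0.93 [284. 289.] [661.
[... 682 characters left out ...]
mp_hinge 0.72 [271. 196.] [ 674. -112.   68.]
clamp_hinge 0.72 [304. 251.] [473.  -1.  44.]
clamp_hinge 0.66 [315. 169.] [ 668. -342.   42.]
clamp_hinge 0.46 [268. 183.] [617. -24. 194.]
clamp_edge 0.82 [268. 185.] [617. -24. 187.]
clamp_edge 0.81 [315. 256.] [440.  -2.  44.]
clamp_edge 0.58 [321. 173.] [ 641. -334.   40.]
clamp_edge 0.3 [286. 211.] [ 618. -114.   38.]
stand 0.58 [261. 240.] [589.  41.  49.]
tin 0.85 [227. 263.] [620. 148.  25.]
vial_a 0.77 [341. 218.] [ 484. -209.   13.]
vial_a 0.74 [239. 186.] [663.  38. 198.]
vial_a 0.69 [247. 175.] [671.  -3. 206.]
vial_a 0.55 [224. 315.] [511. 279.  26.]
palette 0.65 [200. 385.] [438. 440.   4.]
palette 0.19 [227. 222.] [699.  56.  65.]
```

Run:
```python
import cv2
a=cv2.imread('pics/scene0.png')[140:340,160:400];b=cv2.imread('pics/side0.png')[130:330,180:400]
cv2.imwrite('pics/a.png',cv2.resize(a,None,fx=3,fy=3,interpolation=2))
cv2.imwrite('pics/b.png',cv2.resize(b,None,fx=3,fy=3,interpolation=2))
```

```text
(no output)
```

View pics/a.png

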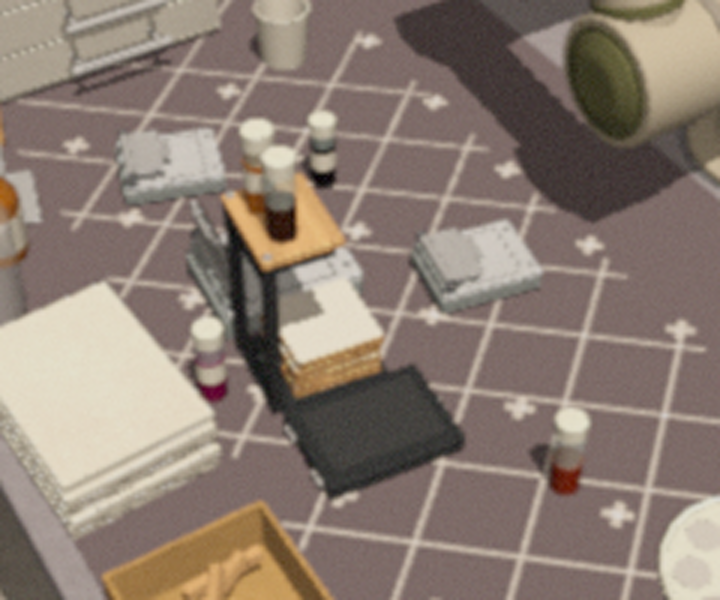

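View pics/b.png

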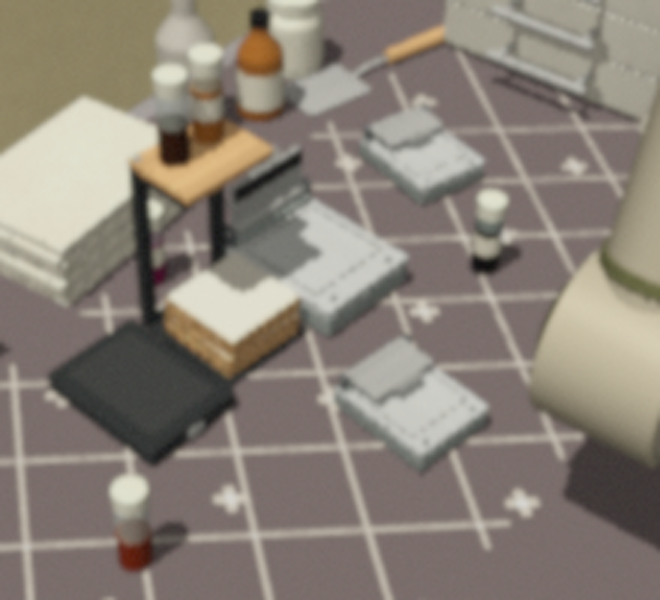

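The left-hand view shows the stack at about (270–380, 290–390) under the wooden shelf. The large board, with its bar raised, lies to its right (behind it in this view), and there are two small decoy boards. I'll measure more closely from above with the wrist camera.

Run:
```python
from h import *
from scipy.spatial.transform import Rotation as R
s=ctrl.sense();q=s['ee_rot'];print(s['eef_pos'],R.from_quat([*q[1:],q[0]]).as_matrix().round(3))
print(np.array(ctrl.calibration('wrist')['mount']).round(3),ctrl.calibration('wrist')['fx'])
# shelf/top panel/plate from scene+side depth
for n in ['scene','side']:
    c=cam(n);d=np.load(n+'.npy');v,u=np.mgrid[0:420,0:560]
    P=np.stack([(u-c['cx'])/c['fx']*d,(v-c['cy'])/c['fy']*d,d,np.ones_like(d)],-1)@np.linalg.inv(np.array(c['view'])).T
    P=P[d>0][:,:3]
    for nm,(lo,hi),(x0,x1),(y0,y1) in [('shelf',(194,206),(560,760),(-80,110)),('panel',(48,56),(560,720),(-40,100)),('plate',(34,42),(540,720),(-180,-20)),('decoy',(15,80),(380,540),(-80,80)),('tin',(17,27),(540,760),(80,260))]:
        m=(P[:,2]>lo)&(P[:,2]<hi)&(P[:,0]>x0)&(P[:,0]<x1)&(P[:,1]>y0)&(P[:,1]<y1);Q=P[m]
        if len(Q)>20:
            r=cv2.minAreaRect(Q[:,:2].astype(np.float32));print(n,nm,len(Q),np.median(Q[:,2]).round(1),Q[:,2].max().round(),np.round(r[0]),np.round(r[1]),round(r[2],1))
```

```text
[ 120.59373712 -510.97185915  231.30010381] [[ 0.973  0.23  -0.   ]
 [ 0.23  -0.973 -0.   ]
 [-0.     0.    -1.   ]]
[[  -0.      -0.96    -0.282   71.721]
 [   1.      -0.      -0.      -1.452]
 [   0.      -0.282    0.96  -143.32 ]
 [   0.       0.       0.       1.   ]] 318.41944421961813
scene shelf 510 198.1 206.0 [666.   9.] [110.  81.] 81.9
scene panel 610 51.4 56.0 [645.  13.] [100. 121.] 83.0
scene plate 311 37.1 42.0 [626. -99.] [151. 130.] 1.0
scene decoy 820 29.6 50.0 [438.  -2.] [ 93. 116.] 81.1
scene tin 1358 21.6 27.0 [644. 132.] [109. 144.] 86.5
side shelf 561 197.7 206.0 [662.   9.] [105.  85.] 84.1
side panel 694 50.8 56.0 [639.  13.] [ 98. 122.] 85.5
side plate 1067 36.9 42.0 [616. -94.] [134. 146.] 84.6
side decoy 1118 28.6 50.0 [433.  -1.] [ 90. 114.] 79.7
side tin 1390 20.9 27.0 [640. 131.] [106. 145.] 85.1
```

Emit:
{"name": "send_rows", "arguments": {
  "targets": [
    {"offset":[3,2,3],"spin":0},
    {"offset":[6,5,6],"spin":0},
    {"offset":[9,8,8],"spin":0},
    {"offset":[12,11,10],"spin":0},
    {"offset":[14,14,12],"spin":0},
    {"offset":[16,17,12],"spin":0},
    {"offset":[18,20,12],"spin":0},
    {"offset":[20,23,12],"spin":0}
  ]
}}

```text
time_s: 1.87
eef_pos: [317.9, -284.5, 352.1]
ee_rot: [0.001, 0.993, 0.115, 0.0]
force: [1.0, -1.0, -0.6]
grip_width: 1.0
grip_force: 0.0
```

Emit:
{"name": "send_rows", "arguments": {
  "targets": [
    {"offset":[3,3,1],"spin":0},
    {"offset":[6,6,2],"spin":0},
    {"offset":[9,9,3],"spin":-0.06},
    {"offset":[12,11,3],"spin":-0.12},
    {"offset":[15,13,3],"spin":-0.18},
    {"offset":[18,16,3],"spin":-0.24},
    {"offset":[21,19,3],"spin":-0.3},
    {"offset":[23,22,3],"spin":-0.35}
  ]
}}

```text
time_s: 2.53
eef_pos: [548.8, -64.4, 380.6]
ee_rot: [-0.0, 0.998, -0.061, -0.0]
force: [0.2, -0.7, -0.5]
grip_width: 1.002
grip_force: 0.0
```

```bash
cat >> h.py <<'E'
from scipy.spatial.transform import Rotation as R
def wrist():
    s=ctrl.sense();im,d=ctrl.capture('wrist');c=dict(ctrl.calibration('wrist'))
    q=s['ee_rot'];T=np.eye(4);T[:3,:3]=R.from_quat([*q[1:],q[0]]).as_matrix();T[:3,3]=s['eef_pos']
    c['view']=np.linalg.inv(T@np.array(c['mount']));return im,d,c,s
def cloud(c,d):
    v,u=np.mgrid[0:420,0:560]
    P=np.stack([(u-c['cx'])/c['fx']*d,(v-c['cy'])/c['fy']*d,d,np.ones_like(d)],-1)@np.linalg.inv(np.array(c['view'])).T
    return P[...,:3]
def topdown(im,P,d,name,x0=480,x1=740,y0=-200,y1=120,s=2):
    H=np.zeros(((x1-x0)*s,(y1-y0)*s,3),np.uint8)
    m=(d>0);Q=P[m];I=im[m];o=np.argsort(Q[:,2]);Q=Q[o];I=I[o]
    r=((x1-Q[:,0])*s).astype(int);k=((y1-Q[:,1])*s).astype(int)
    g=(r>=0)&(r<H.shape[0])&(k>=0)&(k<H.shape[1])
    H[r[g],k[g]]=I[g][:,::-1]
    cv2.imwrite(name,cv2.dilate(H,np.ones((3,3))))
E
python3 - <<'E'
from h import *
im,d,c,s=wrist();print(s['eef_pos'],s['joints'])
cv2.imwrite('pics/w1.png',im[:,:,::-1]);P=cloud(c,d);np.savez('w1.npz',im=im,d=d,P=P)
for q,z in [('panel_top',40),('board_mid',38),('clamp_hinge',55),('clamp_edge',105),('shelf_front',199)]:
    for k in ctrl.place_of('wrist',q)[:3]: print(q,round(k['conf'],2),np.round(k['uv']),wz(c,*k['uv'],z).round(1))
for nm,(lo,hi),(x0,x1),(y0,y1) in [('shelf',(190,206),(560,760),(-80,110)),('panel',(47,57),(560,640),(-40,100)),('plate',(33,43),(540,720),(-180,-45)),('decoy',(15,80),(380,540),(-80,80)),('clamp',(60,140),(620,740),(-170,-60))]:
    m=(P[...,2]>lo)&(P[...,2]<hi)&(P[...,0]>x0)&(P[...,0]<x1)&(P[...,1]>y0)&(P[...,1]<y1);Q=P[m]
    if len(Q)>20:
        r=cv2.minAreaRect(Q[:,:2].astype(np.float32));print(nm,len(Q),np.median(Q[:,2]).round(1),Q[:,2].max().round(),np.round(r[0]),np.round(r[1]),round(r[2],1))
E
```

```text
[548.81744809 -64.36781804 380.57598469] [-3.28834684e-01  3.27975368e-01  1.09725485e+00  6.47854729e-05
  1.71689593e+00  1.36307934e+00]
panel_top 0.65 [220. 124.] [619.9  15.3  40. ]
board_mid 0.68 [251. 237.] [439.6  -3.1  38. ]
board_mid 0.6 [298. 116.] [617.4 -99.4  38. ]
board_mid 0.59 [448.  84.] [ 635.8 -316.4   38. ]
clamp_hinge 0.92 [461.  54.] [ 671.2 -323.6   55. ]
clamp_hinge 0.84 [301.  68.] [ 679.5 -109.1   55. ]
clamp_hinge 0.62 [253. 218.] [476.2 -13.6  55. ]
clamp_edge 0.8 [249. 235.] [467.1 -10.7 105. ]
clamp_edge 0.66 [302.  59.] [ 683.4 -106.6  105. ]
clamp_edge 0.63 [452.  81.] [ 636.5 -287.3  105. ]
shelf_front 0.91 [191. 126.] [621.8  15.4 199. ]
shelf 6279 199.7 206.0 [662.   8.] [104.  79.] 83.1
panel 1782 52.8 55.0 [613.  13.] [90. 64.] 83.6
plate 6860 38.6 43.0 [610. -98.] [122. 133.] 83.7
decoy 3289 30.6 50.0 [434.  -2.] [ 86. 113.] 79.6
clamp 1482 103.3 119.0 [ 682. -113.] [105.  19.] 82.3
```

View pics/w1.png

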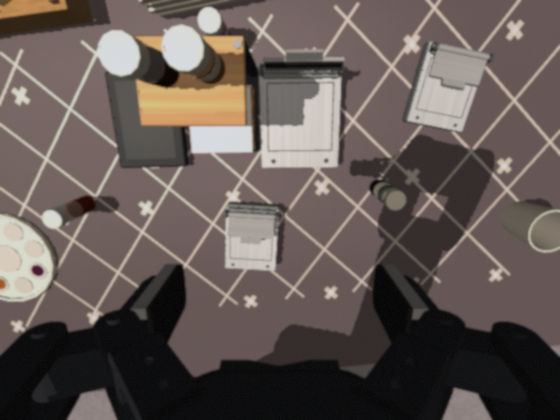

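The overhead view matches the depth fits. The board centre is about (617, -100), the panel centre about (626, 12), and the yaw is about -6.9° for both. I'll turn the open gripper so it closes along board x. The forward finger then reaches under the shelf and can push the panel's left face near its middle.

Emit:
{"name": "send_rows", "arguments": {
  "targets": [
    {"offset":[0,2,0],"spin":0.12},
    {"offset":[0,4,0],"spin":0.24},
    {"offset":[0,6,0],"spin":0.36},
    {"offset":[0,8,0],"spin":0.48},
    {"offset":[0,10,0],"spin":0.6},
    {"offset":[0,12,0],"spin":0.72},
    {"offset":[0,14,0],"spin":0.84},
    {"offset":[0,16.5,0],"spin":0.96}
  ]
}}

```text
time_s: 3.5
eef_pos: [546.9, 98.0, 381.6]
ee_rot: [0.0, 0.912, 0.41, 0.0]
force: [0.8, 0.3, -0.5]
grip_width: 1.005
grip_force: 0.0
```

Emit:
{"name": "send_rows", "arguments": {
  "targets": [
    {"offset":[0,0,-3],"spin":0.12},
    {"offset":[0,0,-6],"spin":0.24},
    {"offset":[0,0,-8],"spin":0.36},
    {"offset":[0,0,-8],"spin":0.48},
    {"offset":[0,0,-8],"spin":0.6},
    {"offset":[0,0,-8],"spin":0.61}
  ]
}}

```text
time_s: 4.0
eef_pos: [547.0, 97.6, 301.4]
ee_rot: [0.0, 0.747, 0.665, 0.0]
force: [-0.0, -1.1, -0.1]
grip_width: 0.999
grip_force: 0.0
```

Run:
```python
from h import *
s=ctrl.sense();print(s['eef_pos'],s['ee_rot'],s['joints'],s['force'])
```

```text
[546.99809913  97.62072933 301.39887061] [9.37864968e-05 7.47003711e-01 6.64819861e-01 1.08733457e-05] [-3.42033782e-02  3.44173142e-01  1.27395006e+00 -1.20902874e-04
  1.52332429e+00  8.20933830e-02] [-0.01741131 -1.09369367 -0.14760447]
```

Emit:
{"name": "send_rows", "arguments": {
  "targets": [
    {"offset":[0,0.3,-4],"spin":0},
    {"offset":[0,0.3,-8],"spin":0},
    {"offset":[0,0.3,-12],"spin":0},
    {"offset":[0,0.3,-16],"spin":0},
    {"offset":[0,0.3,-20],"spin":0},
    {"offset":[0,0.3,-24],"spin":0},
    {"offset":[0,0.3,-26.8],"spin":0},
    {"offset":[0,0.3,-26.8],"spin":0}
  ]
}}

```text
time_s: 4.67
eef_pos: [544.1, 101.0, 28.5]
ee_rot: [-0.003, 0.749, 0.662, -0.003]
force: [0.2, -0.3, -0.5]
grip_width: 1.001
grip_force: 0.0
```

Emit:
{"name": "send_rows", "arguments": {
  "targets": [
    {"offset":[1,0,0],"spin":0},
    {"offset":[2,0,0],"spin":0},
    {"offset":[3.4,0,0],"spin":0},
    {"offset":[3.4,0,0],"spin":0}
  ]
}}

```text
time_s: 5.0
eef_pos: [584.1, 101.0, 35.9]
ee_rot: [0.002, 0.749, 0.663, 0.002]
force: [0.7, -0.2, 0.5]
grip_width: 1.003
grip_force: 0.0
```

Run:
```python
from h import *
for n in ['scene','side']:
    im,d=ctrl.capture(n);cv2.imwrite(f'pics/{n}1.png',im[:,:,::-1])
a=cv2.imread('pics/scene1.png')[190:300,220:350];b=cv2.imread('pics/side1.png')[160:270,200:330]
o=np.vstack([cv2.resize(k,None,fx=2.7*1.0,fy=2.7,interpolation=2) for k in (a,b)])
o=np.hstack([cv2.resize(k,(400,340),interpolation=2) for k in (a,b)])
cv2.imwrite('pics/c.png',o)
```

```text
(no output)
```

View pics/c.png

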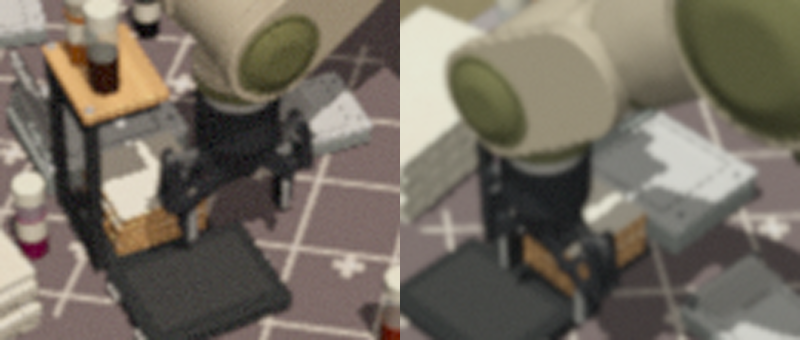

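Run:
```python
from h import *
s=ctrl.sense();print(s['eef_pos'])
ex=np.array([.993,-.119]);ey=np.array([.119,.993])
for n in ['scene','side']:
    im,d=ctrl.capture(n);P=cloud(cam(n),d)[d>0]
    if n=='side': np.save('side1P.npy',P)
    r=P[:,:2]-s['eef_pos'][:2];a=r@ex;b=r@ey
    for z in range(30,400,20):
        m=(P[:,2]>z)&(P[:,2]<z+20)&(abs(b)<75)&(abs(a)<110)&((b>-28)|(a<38))
        if m.sum()>5: print(n,z,m.sum(),'a',np.percentile(a[m],[2,98]).round(),'b',np.percentile(b[m],[2,98]).round())
```

```text
[581.67203935 101.46945002  34.77709036]
scene 30 10 a [-45.  50.] b [-42.  10.]
scene 50 60 a [-53.  60.] b [-39.  13.]
scene 70 60 a [-54.  61.] b [-4. 15.]
scene 90 179 a [-68.  77.] b [-11.  18.]
scene 110 203 a [-65.  75.] b [-11.  20.]
scene 130 258 a [-63.  73.] b [-8. 22.]
scene 150 102 a [-59.  70.] b [-8. 39.]
scene 170 158 a [-23.  41.] b [-2. 40.]
scene 190 195 a [-22.  40.] b [-5. 40.]
scene 210 82 a [-4. 42.] b [-9. 40.]
scene 230 118 a [-14.  43.] b [-21.  62.]
scene 250 121 a [-46.  40.] b [-15.  69.]
scene 270 264 a [-70.  46.] b [-48.  72.]
scene 290 550 a [-90.  47.] b [-51.  72.]
scene 310 958 a [-100.   39.] b [-51.  68.]
scene 330 704 a [-104.   23.] b [-54.  61.]
scene 350 419 a [-107.   -7.] b [-58.  59.]
scene 370 615 a [-105.  -40.] b [-61.  55.]
scene 390 303 a [-108.  -63.] b [-37.  36.]
side 30 21 a [-49.  44.] b [-52.  10.]
side 50 85 a [-57.  48.] b [-45.  13.]
side 70 75 a [-57.  50.] b [-10.  13.]
side 90 173 a [-75.  70.] b [-9. 16.]
side 110 200 a [-73.  68.] b [-9. 19.]
side 130 243 a [-70.  65.] b [-9. 21.]
side 150 116 a [-68.  60.] b [-11.  38.]
side 170 183 a [-39.  13.] b [-21.  39.]
side 190 248 a [-39.  16.] b [-22.  39.]
side 210 102 a [-40.  -1.] b [-12.  38.]
side 230 58 a [-40.   8.] b [-5. 62.]
side 250 98 a [-49.  32.] b [55. 70.]
side 270 218 a [-75.  36.] b [53. 72.]
side 290 334 a [-99.  35.] b [50. 72.]
side 310 505 a [-106.   28.] b [-42.  68.]
side 330 433 a [-106.   14.] b [-51.  61.]
side 350 267 a [-107.  -15.] b [-55.  58.]
side 370 322 a [-109.  -51.] b [ 5. 55.]
side 390 87 a [-109.  -69.] b [-1. 35.]
```

Emit:
{"name": "send_rows", "arguments": {
  "targets": [
    {"offset":[-0.12,-1.0,-0.15],"spin":0},
    {"offset":[-0.24,-2.0,-0.15],"spin":0},
    {"offset":[-0.3,-2.5,-0.15],"spin":0},
    {"offset":[-0.36,-3.0,-0.15],"spin":0},
    {"offset":[-0.42,-3.5,-0.15],"spin":0},
    {"offset":[-0.48,-4.0,-0.15],"spin":0},
    {"offset":[-0.54,-4.5,-0.15],"spin":0},
    {"offset":[-0.6,-5.0,-0.15],"spin":0}
  ]
}}

```text
time_s: 5.87
eef_pos: [575.1, 51.5, 31.7]
ee_rot: [-0.0, 0.748, 0.664, -0.0]
force: [0.3, 0.4, 0.8]
grip_width: 1.003
grip_force: 0.3
```

```bash
cat >> h.py <<'E'
ex=np.array([.993,-.119]);ey=np.array([.119,.993]);B=np.array([617,-100])
def st():
    s=ctrl.sense();r=s['eef_pos'][:2]-B
    print('tcp',s['eef_pos'].round(1),'board frame',round(r@ex,1),round(r@ey,1),'F',s['force'].round(1) if hasattr(s['force'],'round') else s['force'],'t',s['time_s'])
def panel(n,lo=47,hi=57,sc=6):
    im,d=ctrl.capture(n) if n!='wrist' else (None,None)
    if n=='wrist': im,d,c,s=wrist()
    else: c=cam(n)
    P=cloud(c,d);r=P[...,:2]-B;a=r@ex;b=r@ey
    m=(d>0)&(P[...,2]>lo)&(P[...,2]<hi)&(im.min(-1)>95)&(a>-75)&(a<50)&(b>-75)&(b<175)
    Q=np.stack([a[m],b[m]],-1).astype(np.float32);rr=cv2.minAreaRect(Q)
    print(n,'panel pts',m.sum(),'z',np.median(P[...,2][m]).round(1),'rect',np.round(rr[0],1),np.round(rr[1],1),round(rr[2],1),'a pct',np.percentile(Q[:,0],[1,99]).round(1),'b pct',np.percentile(Q[:,1],[1,99]).round(1))
    return im,d,P
E
python3 - <<'E'
from h import *
st();panel('scene');im,d,P=panel('side');cv2.imwrite('pics/s2.png',im[:,:,::-1])
for k in ['scene','side']: print(ctrl.place_of(k,'panel_top')[:1])
E
```

```text
tcp [575.1  51.5  31.7] board frame -59.6 145.5 F [0.3 0.4 0.8] t 5.8667
scene panel pts 316 z 51.5 rect [  2.7 104. ] [ 91.1 115.7] 7.0 a pct [-41.4  45. ] b pct [ 46.3 158. ]
side panel pts 135 z 50.5 rect [-21.5 100.7] [121.9  78.3] 62.6 a pct [-46.3  39.2] b pct [ 42.9 155.5]
[{'uv': [264.4, 240.7], 'conf': 0.72}]
[{'uv': [400.0, 190.9], 'conf': 0.75}]
```

Run:
```python
from h import *
im,d=ctrl.capture('scene');a=im[190:290,200:330,::-1]
b=cv2.imread('pics/s2.png')[160:260,220:350]
cv2.imwrite('pics/d.png',np.hstack([cv2.resize(k,(400,308),interpolation=2) for k in (a,b)]))
```

```text
(no output)
```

View pics/d.png

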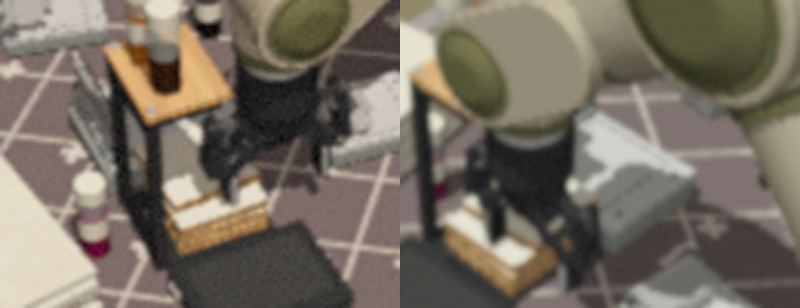

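The top panel is sliding right and staying parallel, and the panels below look unmoved. I'll keep pushing.

Emit:
{"name": "send_rows", "arguments": {
  "targets": [
    {"offset":[-0.06,-0.5,0],"spin":0},
    {"offset":[-0.12,-1.0,0],"spin":0},
    {"offset":[-0.18,-1.5,0],"spin":0},
    {"offset":[-0.24,-2.0,0],"spin":0},
    {"offset":[-0.3,-2.5,0],"spin":0},
    {"offset":[-0.36,-3.0,0],"spin":0},
    {"offset":[-0.42,-3.5,0],"spin":0},
    {"offset":[-0.48,-4.0,0],"spin":0}
  ]
}}

```text
time_s: 6.78
eef_pos: [570.4, 11.4, 31.7]
ee_rot: [0.0, 0.748, 0.664, 0.0]
force: [-0.0, 0.1, 0.6]
grip_width: 1.0
grip_force: 0.2
```

Emit:
{"name": "send_rows", "arguments": {
  "targets": [
    {"offset":[-0.06,-0.5,0],"spin":0},
    {"offset":[-0.12,-1.0,0],"spin":0},
    {"offset":[-0.18,-1.5,0],"spin":0},
    {"offset":[-0.24,-2.0,0],"spin":0},
    {"offset":[-0.3,-2.5,0],"spin":0},
    {"offset":[-0.36,-3.0,0],"spin":0},
    {"offset":[-0.36,-3.0,0],"spin":0}
  ]
}}

```text
time_s: 7.37
eef_pos: [566.8, -19.0, 31.7]
ee_rot: [0.0, 0.748, 0.664, -0.0]
force: [0.2, 0.5, 0.2]
grip_width: 1.001
grip_force: 0.0
```

Run:
```python
from h import *
st();o=[]
for n,(r0,c0) in [('scene',(180,190)),('side',(150,220)),('wrist',None) ][:2]:
    im,d,P=panel(n);o.append(cv2.resize(im[r0:r0+100,c0:c0+130,::-1],(400,308),interpolation=2))
im,d,P=panel('wrist')
cv2.imwrite('pics/e.png',np.hstack(o));cv2.imwrite('pics/e2.png',im[:,:,::-1])
```

```text
tcp [566.8 -19.   31.7] board frame -59.5 74.4 F [0.2 0.5 0.2] t 7.3667
scene panel pts 97 z 50.8 rect [ 7.4 48.4] [51.6 95.1] 61.9 a pct [-43.7  44.6] b pct [ 8.1 86.1]
side panel pts 101 z 50.4 rect [-0.  32.3] [ 88.8 112.4] 7.4 a pct [-45.4  37.4] b pct [-26.6  86.4]
wrist panel pts 180 z 52.4 rect [ 7.1 48.6] [ 62.3 101.8] 60.9 a pct [-46.3  39.5] b pct [ 3.5 87.3]
```

View pics/e.png

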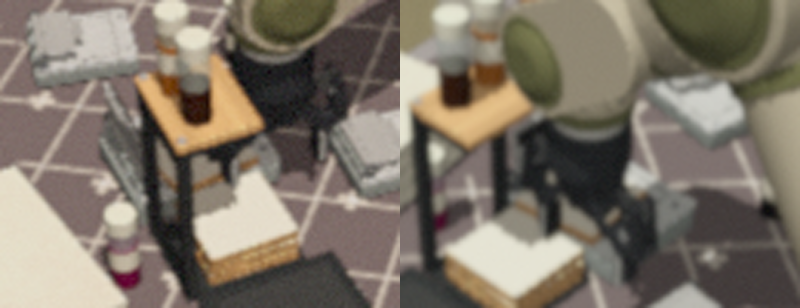

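Emit:
{"name": "send_rows", "arguments": {
  "targets": [
    {"offset":[-0.05,-0.4,0],"spin":0},
    {"offset":[-0.1,-0.8,0],"spin":0},
    {"offset":[-0.14,-1.2,0],"spin":0},
    {"offset":[-0.19,-1.6,0],"spin":0},
    {"offset":[-0.2,-1.7,0],"spin":0},
    {"offset":[-0.2,-1.7,0],"spin":0}
  ]
}}

```text
time_s: 8.02
eef_pos: [564.8, -35.5, 31.7]
ee_rot: [0.0, 0.748, 0.664, 0.0]
force: [0.4, 0.2, 0.2]
grip_width: 1.002
grip_force: 0.0
```

Emit:
{"name": "send_rows", "arguments": {
  "targets": [
    {"offset":[0.05,0.5,0],"spin":0},
    {"offset":[-1.5,1.5,0],"spin":0},
    {"offset":[-4,1.8,0],"spin":0},
    {"offset":[-4,1.8,4],"spin":0},
    {"offset":[-4,1.8,8],"spin":0},
    {"offset":[-4,0,12],"spin":0},
    {"offset":[-4,-2,16],"spin":0},
    {"offset":[-4,-4,20],"spin":0}
  ]
}}

```text
time_s: 8.68
eef_pos: [524.5, -71.2, 226.5]
ee_rot: [0.0, 0.747, 0.664, 0.0]
force: [0.5, -0.2, -0.3]
grip_width: 1.001
grip_force: 0.0
```

Run:
```python
from h import *
st()
panel('scene');panel('side');im,d,P=panel('wrist')
cv2.imwrite('pics/f.png',im[:,:,::-1])
```

```text
tcp [524.5 -71.2 226.5] board frame -95.3 17.6 F [ 0.5 -0.2 -0.3] t 8.6833
scene panel pts 81 z 49.7 rect [17.5 25.9] [ 57. 116.] 53.1 a pct [-41.7  45.6] b pct [-4.4 50. ]
side panel pts 496 z 49.3 rect [1.5 4. ] [93.  92.6] 9.3 a pct [-46.2  46.3] b pct [-40.6  50.7]
wrist panel pts 6841 z 50.8 rect [0.7 4.5] [89.  90.3] 8.6 a pct [-45.6  45.5] b pct [-41.3  48.9]
```

View pics/f.png

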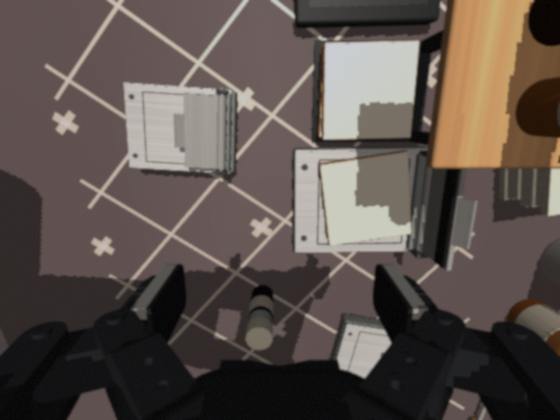

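The panel is on the plate at about x +1, y +4.5 mm, but turned about 8°. Its back-left corner sits too far left, and its front-left corner points toward the robot. I'll nudge that front-left corner forward with the fingers shut.

Emit:
{"name": "send_rows", "arguments": {
  "grip": 0,
  "targets": [
    {"offset":[0.5,1,0],"spin":0},
    {"offset":[1.2,2.1,-2],"spin":0},
    {"offset":[1.2,2.1,-5],"spin":0},
    {"offset":[1.2,2.1,-8],"spin":0},
    {"offset":[1.2,2.1,-11],"spin":0},
    {"offset":[1.2,2.1,-14],"spin":0},
    {"offset":[1.2,2.1,-16],"spin":0},
    {"offset":[1.2,2.1,-16],"spin":0}
  ]
}}

```text
time_s: 9.5
eef_pos: [533.8, -47.9, 58.9]
ee_rot: [-0.005, 0.748, 0.664, -0.003]
force: [-1.1, -0.2, -0.3]
grip_width: 0.001
grip_force: 0.0
```

Emit:
{"name": "send_rows", "arguments": {
  "targets": [
    {"offset":[0,0,-1],"spin":0},
    {"offset":[0,0,-2],"spin":0},
    {"offset":[0,0,-2],"spin":0},
    {"offset":[0,0,-2],"spin":0}
  ]
}}

```text
time_s: 9.83
eef_pos: [536.9, -50.1, 44.4]
ee_rot: [-0.0, 0.748, 0.664, 0.0]
force: [-0.2, -0.1, -0.3]
grip_width: 0.003
grip_force: 0.0
```

Run:
```python
from h import *
st();im,d,P=panel('wrist');r=P[...,:2]-B;a=r@ex;b=r@ey;z=P[...,2]
m=(d>0)&(z>42)&(z<120)&(a>-130)&(a<-52)&(b>0)&(b<80)
print(m.sum(), [ (k,a[m&(z>k)&(z<k+10)].max().round(1),b[m&(z>k)&(z<k+10)].min().round(1),b[m&(z>k)&(z<k+10)].max().round(1)) for k in range(40,110,10) if (m&(z>k)&(z<k+10)).sum()>5])
```

```text
tcp [536.9 -50.1  44.4] board frame -85.5 40.0 F [-0.2 -0.1 -0.3] t 9.8333
wrist panel pts 7500 z 50.9 rect [-12.2  12.9] [121.3  76.6] 2.2 a pct [-47.7  45.2] b pct [-15.6  49.3]
18999 [(40, np.float64(-79.4), np.float64(51.8), np.float64(52.5)), (50, np.float64(-72.4), np.float64(47.8), np.float64(53.1)), (60, np.float64(-72.2), np.float64(47.5), np.float64(53.2)), (70, np.float64(-72.2), np.float64(47.6), np.float64(53.3)), (80, np.float64(-56.7), np.float64(30.1), np.float64(55.7)), (90, np.float64(-52.0), np.float64(28.7), np.float64(55.9)), (100, np.float64(-52.0), np.float64(32.4), np.float64(58.2))]
```

Emit:
{"name": "send_rows", "arguments": {
  "targets": [
    {"offset":[0.8,-0.1,0],"spin":0},
    {"offset":[1.5,-0.18,0],"spin":0},
    {"offset":[1.9,-0.23,0],"spin":0},
    {"offset":[2.2,-0.26,0],"spin":0},
    {"offset":[2.5,-0.3,0],"spin":0},
    {"offset":[2.7,-0.32,0],"spin":0},
    {"offset":[2.7,-0.32,0],"spin":0}
  ]
}}

```text
time_s: 10.47
eef_pos: [564.0, -53.6, 44.3]
ee_rot: [0.0, 0.748, 0.664, 0.0]
force: [-0.0, 0.0, 0.1]
grip_width: 0.001
grip_force: 0.0
```

Run:
```python
from h import *
st();panel('scene');panel('side');im,d,P=panel('wrist')
cv2.imwrite('pics/g.png',im[:,:,::-1])
r=P[...,:2]-B;a=r@ex;b=r@ey;m=(d>0)&(abs(P[...,2]-51)<4)&(im.min(-1)>80)&(a>-60)&(a<52)&(b>-60)&(b<58)
for lo in range(-55,55,10):
    k=m&(b>lo)&(b<lo+10)
    if k.sum()>8: print(lo+5,np.percentile(a[k],[1,99]).round(1),k.sum())
```

```text
tcp [564.  -53.6  44.3] board frame -58.1 39.8 F [-0.   0.   0.1] t 10.4667
scene panel pts 89 z 49.6 rect [19.5 55. ] [114.8 142. ] 56.2 a pct [-64.7  45.2] b pct [ 0.9 66.1]
side panel pts 202 z 49.4 rect [-4.8 24. ] [100.2  90.4] 16.7 a pct [-60.8  43.1] b pct [-21.5  53.4]
wrist panel pts 9884 z 50.9 rect [-12.8  20.2] [117.2  66. ] 0.5 a pct [-41.3  43.2] b pct [-5.  51.5]
-10 [-6.9 46.7] 122
0 [-10.7  46.4] 482
10 [11.5 44.6] 935
20 [-6.4 43.1] 1580
30 [-39.5  41.4] 2811
40 [-42.2  39.9] 3291
50 [-54.2  38.9] 1381
```

Emit:
{"name": "send_rows", "arguments": {
  "targets": [
    {"offset":[0.2,-0.02,0],"spin":0},
    {"offset":[0.4,-0.05,0],"spin":0},
    {"offset":[0.6,-0.07,0],"spin":0},
    {"offset":[0.6,-0.07,0],"spin":0}
  ]
}}

```text
time_s: 10.95
eef_pos: [570.1, -54.3, 44.3]
ee_rot: [0.0, 0.748, 0.664, 0.0]
force: [-0.2, 0.2, -0.5]
grip_width: 0.003
grip_force: 0.0
```

```bash
cat >> h.py <<'E'
def slope():
    im,d,c,s=wrist();P=cloud(c,d)
    r=P[...,:2]-B;a=r@ex;b=r@ey;m=(d>0)&(abs(P[...,2]-51)<4)&(im.min(-1)>80)&(a>-60)&(a<52)&(b>-60)&(b<58)
    X=[];Y=[]
    for lo in range(-52,58,5):
        k=m&(b>lo)&(b<lo+5)
        if k.sum()>20: X.append(lo+2.5);Y.append(np.percentile(a[k],98))
    X=np.array(X);Y=np.array(Y);p=np.polyfit(X[:-1],Y[:-1],1);print('back edge slope deg',np.degrees(np.arctan(p[0])).round(1),'a at b=0',p[1].round(1),'left edge',np.percentile(b[m],99.5).round(1));print(Y.round(1),X)
E
python3 - <<'E'
from h import *
st();slope()
E
```

```text
tcp [570.1 -54.3  44.3] board frame -52.0 39.8 F [-0.2  0.2 -0.5] t 10.95
back edge slope deg 10.8 a at b=0 38.3 left edge 49.2
[ 9.  46.6 47.5 46.9 46.  45.5 44.9 44.  43.2 42.6 42.2 42.7 43.1] [-9.5 -4.5  0.5  5.5 10.5 15.5 20.5 25.5 30.5 35.5 40.5 45.5 50.5]
```

Emit:
{"name": "send_rows", "arguments": {
  "targets": [
    {"offset":[-1.5,0.18,0],"spin":0},
    {"offset":[-3.3,0.4,0],"spin":0},
    {"offset":[-3.3,0.4,0],"spin":0}
  ]
}}

```text
time_s: 11.25
eef_pos: [534.4, -49.6, 43.9]
ee_rot: [-0.001, 0.748, 0.664, -0.001]
force: [-0.8, -0.1, 0.2]
grip_width: -0.003
grip_force: 0.0
```

Emit:
{"name": "send_rows", "arguments": {
  "grip": 0.5,
  "targets": [
    {"offset":[0,0,0],"spin":0},
    {"offset":[0,0,-0.3],"spin":0},
    {"offset":[0,0,-0.3],"spin":0},
    {"offset":[0,0,-0.3],"spin":0},
    {"offset":[0,0,-0.3],"spin":0}
  ]
}}

```text
time_s: 11.67
eef_pos: [537.1, -50.3, 41.1]
ee_rot: [0.0, 0.748, 0.664, 0.0]
force: [0.4, -0.0, 0.0]
grip_width: 0.5
grip_force: 0.0
```

Run:
```python
from h import *
st();slope();im,d,c,s=wrist();P=cloud(c,d);cv2.imwrite('pics/h.png',im[:,:,::-1])
r=P[...,:2]-B;a=r@ex;b=r@ey;z=P[...,2]
m=(d>0)&(a>-130)&(a<-35)&(b>20)&(b<80)&(im.max(-1)<130)
for k in range(40,100,8):
    q=m&(z>k)&(z<k+8)
    if q.sum()>5: print(k,a[q].max().round(1),b[q].min().round(1),b[q].max().round(1),q.sum())
```

```text
tcp [537.1 -50.3  41.1] board frame -85.3 39.8 F [ 0.4 -0.   0. ] t 11.6667
back edge slope deg 33.6 a at b=0 28.3 left edge 48.8
[  0.   -1.6  -5.8  -9.3 -13.  -17.1  49.2  48.7  48.   47.5  46.5  45.9
  45.7  44.6  44.   43.   42.5  41.7  42.5  42.7] [-44.5 -39.5 -34.5 -29.5 -24.5 -19.5 -14.5  -9.5  -4.5   0.5   5.5  10.5
  15.5  20.5  25.5  30.5  35.5  40.5  45.5  50.5]
40 -35.0 23.2 77.7 320
48 -35.0 26.9 53.2 739
56 -50.7 30.3 53.1 736
64 -50.5 30.4 53.1 886
72 -50.5 30.5 53.3 844
80 -41.7 29.5 55.5 1271
88 -35.0 29.2 55.7 2160
96 -35.0 28.8 55.5 5717
```

View pics/h.png

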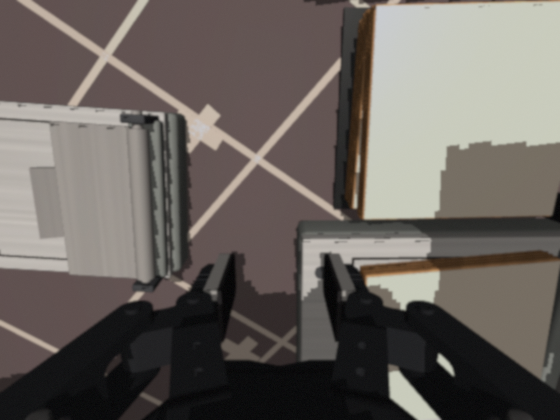

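Emit:
{"name": "send_rows", "arguments": {
  "targets": [
    {"offset":[0,-1,4],"spin":0},
    {"offset":[0,-2,8],"spin":0},
    {"offset":[-1,-3,12],"spin":0},
    {"offset":[-1,-3,16],"spin":0},
    {"offset":[-1,-3,18],"spin":0},
    {"offset":[-1,-3,18],"spin":0}
  ]
}}

```text
time_s: 12.27
eef_pos: [528.4, -81.0, 226.4]
ee_rot: [0.004, 0.748, 0.664, 0.002]
force: [0.4, 0.8, -0.4]
grip_width: 0.503
grip_force: 0.0
```

```bash
cat >> h.py <<'E'
def look():
    "panel and plate quads in the board frame from the wrist view"
    im,d,c,s=wrist();P=cloud(c,d);r=P[...,:2]-B;a=r@ex;b=r@ey;z=P[...,2]
    for nm,z0,bb in [('panel',51,(-75,60)),('plate',38.3,(-75,60)),('stack',39.5,(62,175))]:
        m=(d>0)&(abs(z-z0)<3.5)&(a>-90)&(a<(50 if nm!='plate' else 80))&(b>bb[0])&(b<bb[1])
        m=cv2.morphologyEx(m.astype(np.uint8),cv2.MORPH_OPEN,np.ones((5,5)))
        n,L,S,_=cv2.connectedComponentsWithStats(m);i=1+S[1:,4].argmax();m=L==i
        Q=np.stack([a[m],b[m]],-1).astype(np.float32);rr=cv2.minAreaRect(Q)
        print(nm,m.sum(),'z',np.median(z[m]).round(1),np.round(rr[0],1),np.round(rr[1],1),round(rr[2],1))
    return im
E
python3 - <<'E'
from h import *
st();im=look();cv2.imwrite('pics/i.png',im[:,:,::-1])
E
```

```text
tcp [528.4 -81.  226.4] board frame -90.2 8.3 F [ 0.4  0.8 -0.4] t 12.2667
panel 7293 z 50.8 [3.6 2.1] [90.3 90.3] 5.4
plate 4889 z 38.6 [-8.3 -1.2] [129.3 116. ] 0.7
stack 9229 z 40.9 [ -1.8 112.3] [90.8 90.3] 1.3
```

Run:
```python
from h import *
im,d,c,s=wrist()
for n,P,d in [('w1',np.load('w1.npz')['P'],np.load('w1.npz')['d']),('w',cloud(c,d),d)]+[(k,)+(lambda t:(cloud(cam(k),t[1]),t[1]))(ctrl.capture(k)) for k in ['side','scene']]:
    r=P[...,:2]-B;a=r@ex;b=r@ey;z=P[...,2]
    for k in range(56,130,8):
        q=(d>0)&(z>k)&(z<k+8)&(a>30)&(a<140)&(abs(b)<52)
        if q.sum()>5: print(n,k,q.sum(),'a',np.percentile(a[q],[2,50,98]).round(1),'b',np.percentile(b[q],[2,98]).round(1))
P=np.load('w1.npz')['P'];q=(P[...,0]>700)&(P[...,0]<790)&(P[...,1]>-190)&(P[...,1]<-60);print('behind',P[q][:,2].max(), np.percentile(P[q][:,2],[50,95,99]))
```

```text
w1 56 327 a [56.5 58.7 64.6] b [-48.   51.3]
w1 64 109 a [60.4 61.  61.4] b [-46.3  45.4]
w1 72 56 a [60.9 61.7 62. ] b [-48.1  46.5]
w1 88 109 a [59.4 60.2 62.6] b [-46.   46.1]
w1 96 333 a [60.4 62.2 65.9] b [-46.8  44.3]
w1 104 406 a [62.2 66.3 68.8] b [-47.1  44.2]
w1 112 272 a [68.4 71.9 75.4] b [-22.5  19.9]
w 56 751 a [55.9 58.6 61.4] b [-51.3  44.7]
w 64 461 a [59.9 61.  62.1] b [-46.   43.7]
w 72 502 a [60.7 61.7 62.8] b [-47.2  44.7]
w 80 290 a [61.2 62.1 63.2] b [-46.4  46.4]
w 88 520 a [59.2 60.3 62.9] b [-46.   47.4]
w 96 988 a [59.8 61.3 65. ] b [-45.8  46.4]
w 104 921 a [63.4 66.3 69.4] b [-45.9  46.3]
w 112 558 a [68.2 71.  75.2] b [-21.3  21.1]
side 56 81 a [54.8 59.9 65.8] b [-46.8  47.1]
side 64 55 a [58.2 61.9 65.4] b [-49.3  48.9]
side 72 58 a [58.3 62.3 66.7] b [-49.6  46.4]
side 80 37 a [59.7 63.  65. ] b [-44.3  47.6]
side 88 52 a [57.8 61.5 69. ] b [-46.5  46.8]
side 96 89 a [58.4 63.5 71.9] b [-47.1  48.6]
side 104 32 a [59.9 66.4 70.8] b [-40.9  44.5]
scene 56 27 a [54.8 70.4 73.1] b [-41.3  43.8]
scene 64 13 a [68.4 69.3 71.3] b [-43.6  35.4]
scene 72 14 a [69.2 70.4 71.6] b [-38.  38.]
scene 80 16 a [70.  71.1 72.1] b [-45.6  42. ]
scene 88 13 a [68.6 71.  72.5] b [-38.5  47.3]
scene 96 33 a [64.6 68.4 73.2] b [-48.9  43.2]
scene 104 18 a [67.8 71.2 73.7] b [-40.4  47.5]
scene 112 18 a [72.5 76.6 79.2] b [-18.6  22.9]
behind 4.715090334966703 [1.23569482 2.86090584 3.56880261]
```

The panel is at about (3.6, 3) mm and about 5° off, inside tolerance, and the stack is unmoved. Next is the clamp. I'll shut the fingers, go behind the bar at board y of about -36, and swing it down.

Emit:
{"name": "send_rows", "arguments": {
  "grip": 0,
  "targets": [
    {"offset":[-0.3,-2.2,0],"spin":0},
    {"offset":[-0.5,-4.4,0],"spin":0},
    {"offset":[3,-4.8,0],"spin":0},
    {"offset":[6.5,-5.3,0],"spin":0},
    {"offset":[10,-5.7,0],"spin":0},
    {"offset":[13.5,-6.1,0],"spin":0},
    {"offset":[17,-6.5,0],"spin":0},
    {"offset":[18.6,-6.7,0],"spin":0}
  ]
}}

```text
time_s: 13.13
eef_pos: [714.7, -147.0, 217.6]
ee_rot: [-0.002, 0.748, 0.664, -0.001]
force: [-0.1, -0.3, -0.8]
grip_width: -0.003
grip_force: 0.0
```

Run:
```python
from h import *
st();s=ctrl.sense();print(s['joints'].round(2) if hasattr(s['joints'],'round') else s['joints'],s['ee_rot'])
```

```text
tcp [ 714.7 -147.   217.6] board frame 102.7 -35.1 F [-0.1 -0.3 -0.8] t 13.1333
[-0.36  0.83  0.71  0.    1.61 -0.24] [-1.65477369e-03  7.47749900e-01  6.63978011e-01 -7.40884387e-04]
```

Emit:
{"name": "send_rows", "arguments": {
  "targets": [
    {"offset":[0,0,-3],"spin":0},
    {"offset":[0,0,-6],"spin":0},
    {"offset":[0,0,-9],"spin":0},
    {"offset":[0,0,-11],"spin":0},
    {"offset":[0,0,-12.5],"spin":0},
    {"offset":[0,0,-12.5],"spin":0},
    {"offset":[0,0,-12.5],"spin":0}
  ]
}}

```text
time_s: 13.72
eef_pos: [712.2, -147.0, 94.6]
ee_rot: [-0.001, 0.748, 0.664, -0.001]
force: [-0.2, -0.1, 0.8]
grip_width: 0.0
grip_force: 0.0
```

Run:
```python
from h import *
st()
```

```text
tcp [ 712.2 -147.    94.6] board frame 100.1 -35.3 F [-0.2 -0.1  0.8] t 13.7167
```

Emit:
{"name": "send_rows", "arguments": {
  "targets": [
    {"offset":[-1.2,0.14,-0.3],"spin":0},
    {"offset":[-2.0,0.24,-0.4],"spin":0},
    {"offset":[-2.4,0.28,-0.4],"spin":0},
    {"offset":[-2.7,0.32,-0.4],"spin":0},
    {"offset":[-3.1,0.37,-0.5],"spin":0},
    {"offset":[-3.4,0.41,-0.6],"spin":0},
    {"offset":[-3.7,0.45,-0.7],"spin":0},
    {"offset":[-3.7,0.45,-0.7],"spin":0}
  ]
}}

```text
time_s: 14.38
eef_pos: [675.4, -142.7, 89.2]
ee_rot: [-0.0, 0.748, 0.664, -0.0]
force: [0.6, -0.2, -0.1]
grip_width: 0.003
grip_force: 0.1
```

```bash
cat >> h.py <<'E'
def bar(n):
    im,d=ctrl.capture(n);P=cloud(cam(n),d);r=P[...,:2]-B;a=r@ex;b=r@ey;z=P[...,2]
    for k in range(56,124,8):
        q=(d>0)&(z>k)&(z<k+8)&(a>0)&(a<90)&(b>0)&(b<50)
        if q.sum()>5: print(n,k,q.sum(),'a',np.percentile(a[q],[5,50,95]).round(1))
E
python3 - <<'E'
from h import *
st();bar('side')
E
```

```text
tcp [ 675.4 -142.7   89.2] board frame 63.1 -35.5 F [ 0.6 -0.2 -0.1] t 14.3833
side 56 20 a [55.5 57.7 65.7]
side 64 19 a [53.4 55.  56.3]
side 72 12 a [50.8 52.7 56.4]
side 80 12 a [45.2 46.7 51.2]
side 88 25 a [42.  44.7 49.1]
side 96 32 a [40.4 45.4 48.8]
side 104 16 a [44.  45.3 51.2]
side 112 9 a [43.2 44.9 50.6]
```

The bar has swung to about 1.1 rad, as planned. I'll carry on down the arc.

Emit:
{"name": "send_rows", "arguments": {
  "targets": [
    {"offset":[-0.3,0.04,-0.15],"spin":0},
    {"offset":[-0.6,0.07,-0.3],"spin":0},
    {"offset":[-0.9,0.1,-0.5],"spin":0},
    {"offset":[-1.15,0.14,-0.75],"spin":0},
    {"offset":[-1.4,0.17,-1.05],"spin":0},
    {"offset":[-1.6,0.19,-1.35],"spin":0},
    {"offset":[-1.75,0.21,-1.65],"spin":0},
    {"offset":[-1.9,0.23,-1.95],"spin":0}
  ]
}}

```text
time_s: 15.1
eef_pos: [656.5, -140.4, 69.3]
ee_rot: [-0.0, 0.748, 0.664, -0.0]
force: [-0.6, -0.2, 1.5]
grip_width: 0.0
grip_force: 0.8
```

Emit:
{"name": "send_rows", "arguments": {
  "targets": [
    {"offset":[-0.03,0,-0.25],"spin":0},
    {"offset":[-0.06,0,-0.5],"spin":0},
    {"offset":[-0.06,0,-0.6],"spin":0},
    {"offset":[-0.06,0,-0.6],"spin":0}
  ]
}}

```text
time_s: 15.43
eef_pos: [656.0, -140.4, 63.2]
ee_rot: [-0.0, 0.748, 0.664, -0.0]
force: [-0.2, 0.2, -0.1]
grip_width: -0.0
grip_force: 0.0
```

Run:
```python
from h import *
st();bar('side')
```

```text
tcp [ 656.  -140.4   63.2] board frame 43.5 -35.5 F [-0.2  0.2 -0.1] t 15.4333
side 56 138 a [16.6 43.4 63.6]
side 64 47 a [ 5.3 17.4 29.7]
side 72 8 a [0.9 2.6 5.6]
```

Keep pressing down in small steps until there is contact.

Emit:
{"name": "send_rows", "arguments": {
  "targets": [
    {"offset":[0,0,-0.15],"spin":0},
    {"offset":[0,0,-0.3],"spin":0},
    {"offset":[0,0,-0.3],"spin":0}
  ]
}}

```text
time_s: 15.73
eef_pos: [656.1, -140.5, 60.5]
ee_rot: [-0.0, 0.748, 0.664, -0.0]
force: [0.5, -0.7, 0.1]
grip_width: -0.005
grip_force: 0.1
```

Emit:
{"name": "send_rows", "arguments": {
  "targets": [
    {"offset":[0,0,-0.1],"spin":0},
    {"offset":[0,0,-0.2],"spin":0},
    {"offset":[0,0,-0.2],"spin":0}
  ]
}}

```text
time_s: 15.98
eef_pos: [656.1, -140.4, 58.6]
ee_rot: [-0.0, 0.748, 0.664, -0.0]
force: [1.0, -0.6, 1.1]
grip_width: -0.004
grip_force: 0.1
```

Run:
```python
from h import *
st();bar('side')
```

```text
tcp [ 656.1 -140.4   58.6] board frame 43.7 -35.5 F [ 1.  -0.6  1.1] t 15.9833
side 56 157 a [ 5.1 36.  65.1]
```

Emit:
{"name": "send_rows", "arguments": {
  "targets": [
    {"offset":[0,0,-0.1],"spin":0},
    {"offset":[0,0,-0.1],"spin":0},
    {"offset":[0,0,-0.1],"spin":0}
  ]
}}

```text
time_s: 16.28
eef_pos: [656.3, -140.5, 57.9]
ee_rot: [0.0, 0.748, 0.664, 0.0]
force: [-1.1, -0.0, 2.8]
grip_width: 0.0
grip_force: 1.1
```

Emit:
{"name": "send_rows", "arguments": {
  "targets": [
    {"offset":[0,0,-0.1],"spin":0},
    {"offset":[0,0,-0.1],"spin":0},
    {"offset":[0,0,-0.1],"spin":0}
  ]
}}

```text
time_s: 16.53
eef_pos: [656.3, -140.5, 57.8]
ee_rot: [0.0, 0.748, 0.664, 0.0]
force: [-2.9, 0.1, 8.7]
grip_width: -0.005
grip_force: 4.3
```

Firm contact: the bar is on the panel. I'll lift away and check.

Emit:
{"name": "send_rows", "arguments": {
  "targets": [
    {"offset":[0,0,0.5],"spin":0},
    {"offset":[0,0,2],"spin":0},
    {"offset":[0,0,5],"spin":0},
    {"offset":[-3,0,9],"spin":0},
    {"offset":[-6,0,12],"spin":0},
    {"offset":[-9,0,15],"spin":0},
    {"offset":[-12,0,17],"spin":0},
    {"offset":[-12,0,17],"spin":0}
  ]
}}

```text
time_s: 17.2
eef_pos: [534.2, -140.8, 232.1]
ee_rot: [0.003, 0.748, 0.664, 0.001]
force: [0.4, -0.3, 0.7]
grip_width: -0.005
grip_force: 0.0
```

Run:
```python
from h import *
st();im,d,c,s=wrist();cv2.imwrite('pics/j.png',im[:,:,::-1]);P=cloud(c,d)
r=P[...,:2]-B;a=r@ex;b=r@ey;z=P[...,2]
q=(d>0)&(a>5)&(a<58)&(abs(b)<45)
k=q&((abs(b)>26)|(a>18))&(a>15)
p=np.polyfit(a[k],z[k],1);print('bar slope(angle)',-p[0],'z',np.median(z[k]))
m=(d>0)&(abs(z-51)<2.2)&(a>-60)&(a<12)&(abs(b)<62)&(im.min(-1)>80)
m=cv2.morphologyEx(m.astype(np.uint8),cv2.MORPH_OPEN,np.ones((5,5)))>0
rr=cv2.minAreaRect(np.stack([a[m],b[m]],-1).astype(np.float32));print(rr,'front',np.percentile(a[m],1))
```

```text
tcp [ 534.2 -140.8  232.1] board frame -77.4 -50.3 F [ 0.4 -0.3  0.7] t 17.2
bar slope(angle) 0.00843536497587504 z 58.609514848783476
((-12.769563674926758, 0.4444694519042969), (57.00847625732422, 89.94995880126953), 5.2899861335754395) front -42.68315058834808
```

View pics/j.png

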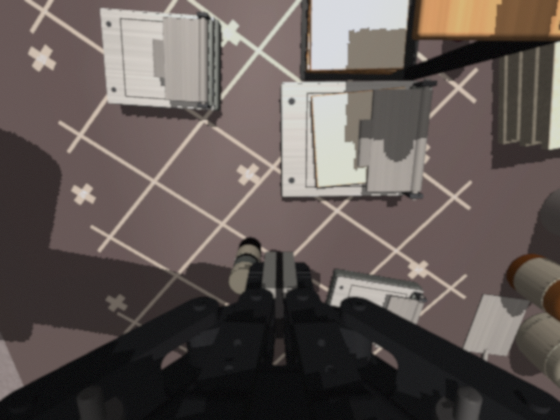

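The bar lies level on the panel. The panel is at about (+4, +2) mm and about 5° off, with everything else in place.

```bash
python3 -c "
from rig import ctrl
print(ctrl.finish_job())"
```

```text
the job is handed in; nothing more can be done
None
```

The job is handed in; no verdict came back. By my last measurements the panel lies about 4 mm and 2 mm off the middle of the outline and about 5° off square, the clamp bar rests on it at about 0.01 rad, and the other panels and bystanders looked undisturbed.

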